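Seat the screw pot in its tapered bench cup

TASK

So that it cannot be knocked over, nest the narrower of the two tapered steel handle pots upright in the bolted-down tapered cup on the bench: lower it in and push it gently down until the bead around the pot is about level with the cup's rim (some 20 mm of the pot's wall left standing above it), then let go. Stop there: pushed on until its own rim nears the cup's rim, the pot wedges and jams. Leave the wider pot standing where it is.

Things in the scene. Friction and masses are not known exactly. Their poses are not given: they have to be found in the camera images.
- pot_mid (a point): Centre of the narrower pot, on its axis, 60 mm above its underside; z up. Open round tapered steel pot, 0.26 kg, 52 mm wide at the bottom, 72 mm at the rim, rim 75 mm up. Thin dark bead 55 mm up. A strap handle bridges the mouth along x: uprights at x = +-32 mm, level bar 14 mm wide (y), 10 mm thick, its centre 55 mm above this point (40 mm above the rim), free to pinch from above.
- wide_pot_mid (a point): Centre of the wider pot, on its axis, 60 mm above its underside; z up. Same kind and handle, also 120 mm tall in all, but 84 mm across the bottom and 104 mm at the rim: too wide for the cup. Leave it alone.
- cup_mouth (a point): Centre of the fixed cup's mouth at rim height, 90 mm above the bench; z up. Tapered aluminium cup on a 100 mm square bolted flange; 87 mm outside and 78 mm inside at the rim, narrowing downwards. A flat black rubber ring inside carries the pot's underside. Bead level with the rim: pot_mid is 5 mm above this point, with about 5 mm free all round.
- ring (a joint): How far (m) the black ring in the cup is pushed down; at 0 its top is 35 mm below the cup's rim. It slides stiffly: the pot's weight does not move it, a push of 5 to 10 N does (more if fast), and it stays where left. Starts at 0 to 0.006; 0.020 with the pot on it and the bead level with the rim; above 0.036 the pot is wedged.
Not all that is in view belongs to the job. Leave any blue or red look-alike of the part that bears pot_mid alone.

How it is judged:
By the outcome, as a careful person would: the job done as asked, in the order asked, and still so for the second after the job is handed in, with the robot touching nothing.
It also fails if it takes over 43 s, if anything falls off the work surface, if the arm or the gripper's body presses on something with over 40 N, if the wrist force passes 120 N, or if a joint passes its speed limit or range.

ROBOT

A 6-joint arm with a two-finger parallel gripper is mounted at the origin on the work surface. World frame = base frame: x ahead of the robot, y to its left, z up, the work surface at z = 0. Lengths are in m, angles in rad, forces in N, time in s.
With the tool pointing down it reaches from about 0.3 to 0.775 m from the base axis. Payload 14.6 kg.
Tool frame: the origin (TCP) lies at the very end of the fingers, on their centre line; the grasp point (between the pads) lies 19 mm behind it; z points along the fingers, y is the line along which they close (so a half turn about z gives the same grasp; the last joint's range is limited). The gripper opens to 94 mm and grips with 3 to 60 N. Pads are 16 mm wide; open, the fingers measure 119 mm over their backs; the gripper's body (75 mm by 177 mm) begins 78 mm behind the grasp point.
Start: joints at [-1.214, 0.3, 1.521, -0, 1.321, -0.067], TCP at [0.226, -0.501, 0.205] pointing down, gripper open.
Joint ranges: [-3.03, 3.03], [-0.79, 2.21], [0.23, 2.52], [-1.04, 4.18], [0, 3.07], [-2.55, 2.55]. Speed limits (rad/s): [2.22, 2.22, 2.57, 3.14, 3.14, 3.14].

INTERFACE

Orientations are given as [roll, pitch, yaw] about the fixed x, y, z axes, in that order (R = Rz(yaw) Ry(pitch) Rx(roll)).
In Python, from station import ctrl gives the robot as it stands.
- The arm moves only by the shell command python3 -m pendant 'ROWS' [OPENING] [FORCE]. ROWS is JSON, a list of rows, each a list of 2 entries, a list of its own where there are three numbers: the shift along the world's x, y, z in cm, then the turn about the world's z in rad. A call has 1 to 20 rows; each row shifts and turns the commanded pose from where the row before left it; what a row does not reach is not made up. A row lasts 1/12 s, in which the tool goes at most 41.7 mm and 7.16 degrees, less where a joint would pass 70% of its speed; a pose out of reach is approached as far as the arm can. A call is refused whole if a number of a shift passes 4.17 or a number of a turn 0.125, either way. A call with a gripper value outside its range is refused whole. OPENING is the opening, from 0 (shut) to 1 (fully open), set as the call begins (- or left out, the last holds). The fingers move at their own pace and stop on an object; FORCE is the grip in N (left out, the last holds). Time passes only in rows, so rows that do not move let the fingers close. It gives the time, the measured TCP pose, the force, the opening and the grip force at its end, in the units of the state.
- ctrl.get_obs(): the state, without advancing time (a new reading comes with each control period).
- ctrl.camera(name): name is "side" or "top" or "wrist"; returns a dict with "color" (480x640x3 uint8, red, green, blue), "intrinsics" (3x3 intrinsics, pixels), "k1" (the pictures are not rectified: a ray, as slopes to the right and down, at radius r is drawn at 1 + k1 r^2 times it, then the intrinsics apply), "camera_from_world" (4x4, takes a point from world to camera coordinates). Camera axes: x right, y down, z forward; pixel columns grow to the right and rows downward; lengths in m; the calibration is good to about 2 mm. A picture is of the moment at which its call begins. There is no depth.
- ctrl.hand_in(): hands the job in; it is judged then, once.
The state is a dict: "time_s": time; "qpos": joint angles; "joint_vel": joint speeds; "tau": joint torques, N m; "ee_pos": TCP position; "eef_rot": TCP orientation; "force": force on the tool from outside, world axes, zero at the start; "moment": the same for the moment, N m; "grip_width": finger opening in m; "grip_force": force on a finger pad.
Only numpy, scipy, OpenCV 4.12 (cv2) and the standard library are available. Lean on these libraries where they do the work, as an engineer would, in place of code of your own. Each camera call takes 0.05 s, during which the arm holds its last target. There are 200 camera calls.

## Working session

There is one attempt and no reset: what is moved stays moved. The work goes in short steps, Python scripts to look and compute and a shell command to move; the robot and the scene stay as the last step left them, time stands still between calls to the robot, and variables do not carry over. Pictures are saved under pics/ and viewed, at most 10 in all, crops included, and the job is handed in when it is done.

```bash
mkdir -p pics; cat > h.py <<'E'
import numpy as np, cv2
from station import ctrl
def snap(n,f):
    c=ctrl.camera(n); cv2.imwrite(f'pics/{f}.png',c['color'][:,:,::-1]); np.savez(f'pics/{f}.npz',**c); return c
def load(f): return dict(np.load(f'pics/{f}.npz'))
def ray(c,u,v):
    K=c['intrinsics'];k=float(c['k1'])
    d=np.array([(u-K[0,2])/K[0,0],(v-K[1,2])/K[1,1]]);s=d.copy()
    for _ in range(30): s=d/(1+k*(s@s))
    T=c['camera_from_world'];R=T[:3,:3]
    return -R.T@T[:3,3], R.T@np.array([*s,1])
def plane(c,u,v,z):
    o,d=ray(c,u,v); return o+d*(z-o[2])/d[2]
def proj(c,p):
    T=c['camera_from_world'];q=T[:3,:3]@np.array(p)+T[:3,3];s=q[:2]/q[2];s=s*(1+float(c['k1'])*(s@s))
    K=c['intrinsics'];return np.array([K[0,0]*s[0]+K[0,2],K[1,1]*s[1]+K[1,2]])
def tri(c1,p1,c2,p2):
    o,d=ray(c1,*p1);o2,d2=ray(c2,*p2)
    t=np.linalg.lstsq(np.c_[d,-d2],o2-o,rcond=None)[0]
    a=o+d*t[0];b=o2+d2*t[1];return (a+b)/2,np.linalg.norm(a-b)
E
python3 - <<'E'
from h import *
a=snap('top','top0')
b=snap('side','side0')
for c in (a,b): o,d=ray(c,320,240); print(o.round(3),d.round(3),c['k1'])
print({k:np.round(v,3) for k,v in ctrl.get_obs().items()})
E
```

```text
[ 0.345 -0.016  0.739] [ 0.195  0.027 -0.98 ] -0.03899515862600925
[ 0.353 -0.432  0.567] [ 0.168  0.683 -0.711] -0.09378848615574609
{'time_s': np.float64(0.1), 'qpos': array([-1.214,  0.3  ,  1.522, -0.   ,  1.321, -0.067]), 'joint_vel': array([ 0.001, -0.001, -0.002, -0.001, -0.002,  0.   ]), 'tau': array([-1.0000e-03, -5.3265e+01, -3.5329e+01,  7.1000e-02,  2.3000e-02,
       -0.0000e+00]), 'ee_pos': array([ 0.226, -0.501,  0.205]), 'eef_rot': array([-3.141, -0.   ,  0.424]), 'force': array([ 0.167, -0.252,  0.355]), 'moment': array([0.007, 0.01 , 0.033]), 'grip_force': np.float64(0.0), 'grip_width': np.float64(0.094)}
```

View pics/top0.png

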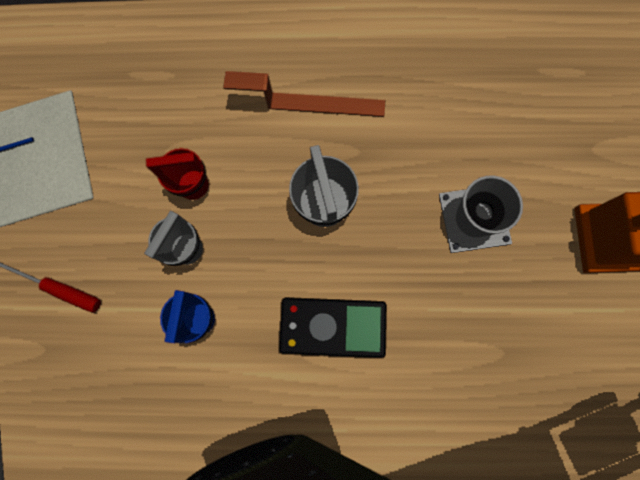

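View pics/side0.png

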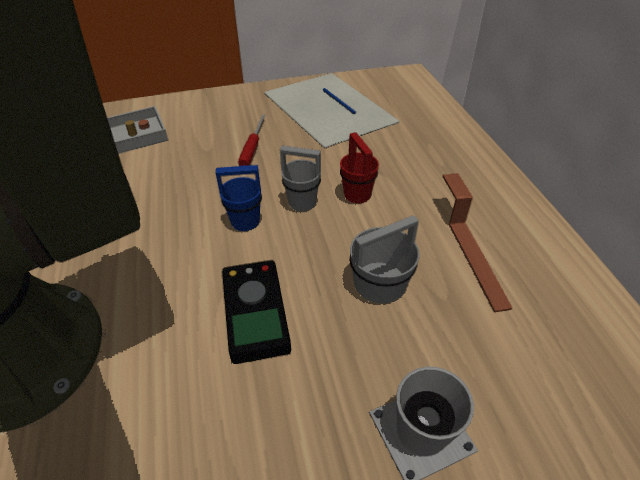

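Top view candidates: grey narrow pot (173,240), grey wide pot (324,190), red (182,172) and blue (187,317) look-alikes, cup mouth (491,205). The job's pot is the narrower grey steel one (side view about (301,180)). I'll confirm it in an enlarged crop and measure.

```bash
python3 - <<'E'
from h import *
a=load('top0')['color'];b=load('side0')['color']
A=cv2.resize(a[190:290,125:225],(400,400),interpolation=cv2.INTER_CUBIC)
B=cv2.resize(b[130:230,250:350],(400,400),interpolation=cv2.INTER_CUBIC)
cv2.imwrite('pics/crop1.png',np.hstack([A,B])[:,:,::-1])
A=cv2.resize(a[160:260,430:530],(400,400),interpolation=cv2.INTER_CUBIC)
B=cv2.resize(b[360:480,370:490],(400,400),interpolation=cv2.INTER_CUBIC)
cv2.imwrite('pics/crop2.png',np.hstack([A,B])[:,:,::-1])
E
```

```text
(no output)
```

View pics/crop1.png

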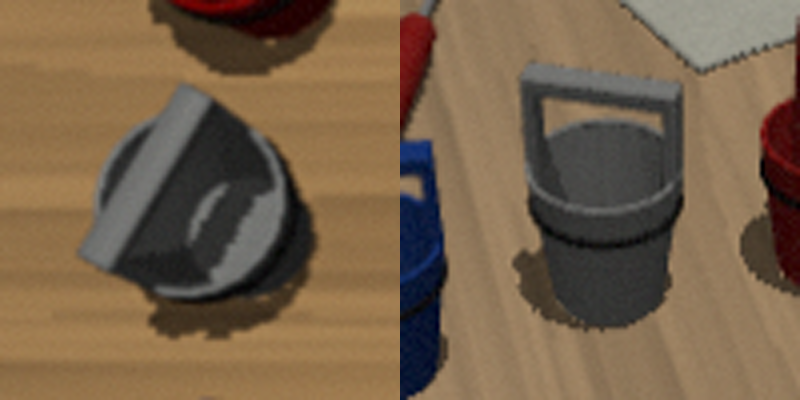

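View pics/crop2.png

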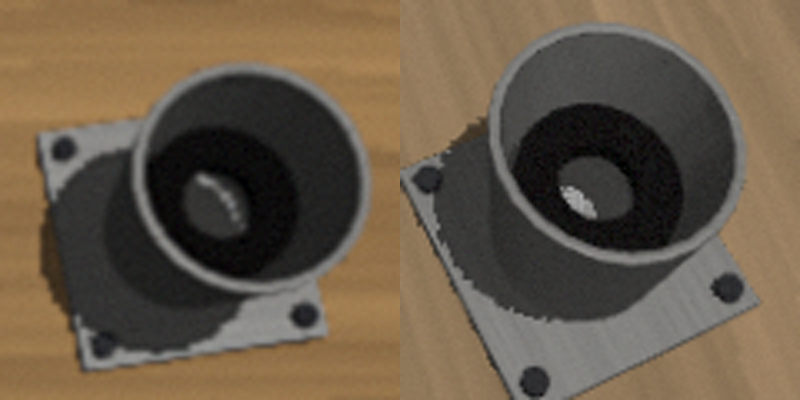

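The crops confirm it: a narrow grey pot with bead and handle, top bar corners at about (171,212),(178,214),(153,257),(145,254). The cup's rim is centred near (493,205). Next: rays onto known planes.

```bash
python3 - <<'E'
from h import *
from scipy.optimize import least_squares
a=load('top0');b=load('side0')
def circ(c,pts,z):
    P=np.array([plane(c,u,v,z)[:2] for u,v in pts])
    r=least_squares(lambda q:np.hypot(*(P-q[:2]).T)-q[2],[*P.mean(0),.04]);return r.x.round(4),np.abs(r.fun).max().round(4)
T=lambda L,x,y,s:[(x+p/s,y+q/s) for p,q in L]
print('cup top',circ(a,T([(133,180),(245,65),(370,180),(250,292),(172,98),(330,98),(172,262),(335,258)],430,160,4),.09))
print('cup side',circ(b,T([(90,130),(195,22),(345,160),(240,265),(120,55),(290,55)],370,360,10/3),.09))
rim=T([(95,205),(120,155),(283,170),(290,210),(270,262),(240,285),(190,297),(155,288)],125,190,4)
print('pot rim',circ(a,rim,.075))
print('pot rim side',circ(b,T([(127,170),(285,165),(283,185),(260,203),(200,213),(150,203),(133,190)],250,130,4),.075))
bar=np.array([plane(a,u,v,.12) for u,v in T([(183,87),(213,98),(112,270),(80,255)],125,190,4)])
print(bar.round(4),bar.mean(0).round(4))
d=bar[0]+bar[1]-bar[2]-bar[3];print('yaw',np.arctan2(d[1],d[0]),np.linalg.norm(d)/2)
bs=np.array([plane(b,u,v,.12) for u,v in T([(122,80),(136,63),(282,82),(283,97)],250,130,4)]);print(bs.round(4),bs.mean(0))
d=bs[0]+bs[1]-bs[2]-bs[3];print('yaw side',np.arctan2(d[1],d[0])+np.pi)
print('wide', plane(a,324,190,.075), 'red',plane(a,182,172,.075),'blue',plane(a,187,317,.075))
E
```

```text
cup top (array([ 0.5266, -0.2464,  0.0422]), np.float64(0.0019))
cup side (array([ 0.5279, -0.2478,  0.0426]), np.float64(0.0006))
pot rim (array([0.4771, 0.2185, 0.0355]), np.float64(0.0019))
pot rim side (array([0.48  , 0.2176, 0.0359]), np.float64(0.0015))
[[0.5093 0.2096 0.12  ]
 [0.5053 0.1987 0.12  ]
 [0.4448 0.2299 0.12  ]
 [0.45   0.2415 0.12  ]] [0.4774 0.2199 0.12  ]
yaw -0.48470562378451726 0.06768094382525346
[[0.4462 0.227  0.12  ]
 [0.4545 0.2382 0.12  ]
 [0.5124 0.208  0.12  ]
 [0.5101 0.1971 0.12  ]] [0.48078408 0.2175725  0.12      ]
yaw side 5.824866752148514
wide [ 0.55379506 -0.00289261  0.075     ] red [0.58354281 0.2129371  0.075     ] blue [0.36619689 0.19206453 0.075     ]
```

```bash
python3 -m pendant '[[[1.4,4,0],0.125],[[1.4,4,0],0.125],[[1.4,4,0],0.125],[[1.4,4,0],0.125],[[1.4,4,0],0.125],[[1.4,4,0],0.125],[[1.4,4,0],0.125],[[1.4,4,0],0.125],[[1.4,4,0],0.125],[[1.4,4,0],0.125],[[1.4,4,0],0.125],[[1.4,4,0],0.125],[[1.4,4,0],0.125],[[1.4,4,0],0.125],[[1.4,4,0],0.125],[[1.4,4,0],0.125],[[1.4,4,0],0.125],[[1.4,4,0],0.12],[[0,0,0],0],[[0,0,0],0]]' 0.7 20; python3 - <<'E'
from h import *
c=snap('wrist','w1'); print(c['camera_from_world'].round(3), [proj(c,p).round() for p in ([.479,.2185,.12],[.479,.2185,.075])])
E
```

```text
time_s: 1.77
ee_pos: [0.4736, 0.2079, 0.2044]
eef_rot: [-3.14, -0.001, 2.671]
force: [-0.2, -1.1, 0.1]
grip_width: 0.0658
grip_force: 0.0
[[ 0.453  0.891 -0.001 -0.399]
 [ 0.867 -0.441  0.232 -0.344]
 [ 0.207 -0.107 -0.973  0.314]
 [ 0.     0.     0.     1.   ]] [array([331., 239.]), array([329., 227.])]
```

View pics/w1.png

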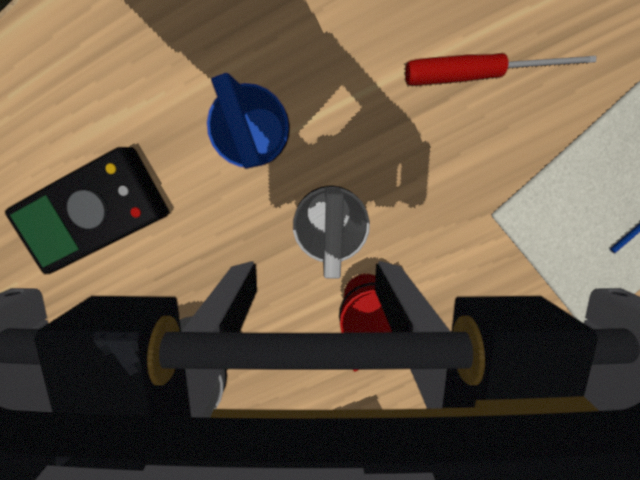

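The wrist view shows the grey pot's bar running from (335,193) to (332,277), pointing along the fingers' symmetry plane. The red pot is at (365,310), beyond the right finger, and the blue at (248,123).

```bash
python3 - <<'E'
from h import *
c=load('w1'); P=[plane(c,u,v,.12) for u,v in [(335,194),(332.5,276)]]; print(np.round(P,4),np.mean(P,0).round(4),np.linalg.norm(P[0]-P[1]),np.arctan2(*(P[1]-P[0])[1::-1]))
print([plane(c,u,v,.12)[:2].round(3) for u,v in [(340,280),(362,300),(385,330)]])
o=ctrl.get_obs();print(o['ee_pos'],o['eef_rot'])
E
```

```text
[[0.4481 0.237  0.12  ]
 [0.5075 0.2055 0.12  ]] [0.4778 0.2212 0.12  ] 0.06720694368534383 -0.48780395338537264
[array([0.513, 0.209]), array([0.538, 0.218]), array([0.572, 0.224])]
[0.47353589 0.20667857 0.20476755] [-3.14040385e+00 -9.04274218e-04  2.66887875e+00]
```

```bash
python3 -m pendant '[[[0.5,1.2,0],0],[[0,0,-2],0],[[0,0,-2],0],[[0,0,-2],0],[[0,0,-2],0],[[0,0,-1.5],0],[[0,0,-0.8],0],[[0,0,-0.5],0],[[0,0,0],0],[[0,0,0],0]]' && python3 -m pendant '[[[0,0,0],0],[[0,0,0],0],[[0,0,0],0],[[0,0,0],0],[[0,0,0],0],[[0,0,0],0]]' 0 30
```

```text
time_s: 2.65
ee_pos: [0.4793, 0.2183, 0.0983]
eef_rot: [3.141, 0.001, 2.668]
force: [0.1, 0.0, -0.4]
grip_width: 0.0659
grip_force: 0.0
time_s: 3.15
ee_pos: [0.4789, 0.2186, 0.0975]
eef_rot: [3.142, 0.0, 2.669]
force: [0.8, -0.2, -0.8]
grip_width: 0.0294
grip_force: 0.0
```

```bash
python3 -m pendant '[[[0,0,0],0],[[0,0,0],0],[[0,0,0],0],[[0,0,0],0],[[0,0,0],0],[[0,0,0],0]]' 0 30 && python3 -m pendant '[[[0,0,1],0],[[0,0,2],0],[[0,0,3],0],[[0,0,3],0],[[0,0,3],0],[[0,0,1.5],0],[[0,0,0],0],[[0,0,0],0]]'
```

```text
time_s: 3.65
ee_pos: [0.4789, 0.2186, 0.0974]
eef_rot: [-3.142, -0.0, 2.669]
force: [0.0, 0.2, -0.1]
grip_width: 0.0133
grip_force: 30.0
time_s: 4.32
ee_pos: [0.4789, 0.2185, 0.2326]
eef_rot: [3.141, 0.001, 2.669]
force: [-0.3, -0.5, -3.3]
grip_width: 0.0136
grip_force: 30.0
```

```bash
python3 -m pendant '[[[0,0,2],0],[[0,-0.5,2],0],[[0.3,-2,0],0],[[0.4,-4,0],0],[[0.4,-4,0],0],[[0.4,-4,0],0],[[0.4,-4,0],0],[[0.4,-4,0],0],[[0.4,-4,0],0],[[0.4,-4,0],0],[[0.4,-4,0],0],[[0.4,-4,0],0],[[0.4,-4,0],0],[[0.4,-2.5,0],0],[[0.1,-1.1,0],0],[[0,-0.4,-2],0],[[0,0,-2],0],[[0,0,0],0],[[0,0,0],0],[[0,0,0],0]]';python3 - <<'E'
from h import *
a=snap('top','top1');b=snap('side','side1');snap('wrist','w2')
print(ctrl.get_obs()['ee_pos'],ctrl.get_obs()['force'])
A=cv2.resize(a['color'][130:270,410:560],(400,373));B=cv2.resize(b['color'][160:480,320:560],(280,373));B=cv2.resize(b['color'][220:480,360:550],(400,547))
B=cv2.resize(b['color'][220:480,360:550],(400,547));A=cv2.copyMakeBorder(A,0,547-373,0,0,cv2.BORDER_CONSTANT)
cv2.imwrite('pics/crop3.png',np.hstack([A,B])[:,:,::-1])
E
```

```text
time_s: 5.98
ee_pos: [0.5272, -0.246, 0.2331]
eef_rot: [3.142, 0.0, 2.669]
force: [-0.0, -0.8, -1.0]
grip_width: 0.0137
grip_force: 30.0
[ 0.52727933 -0.24623918  0.23354149] [ 0.11330342  0.26377582 -2.23943536]
```

View pics/crop3.png

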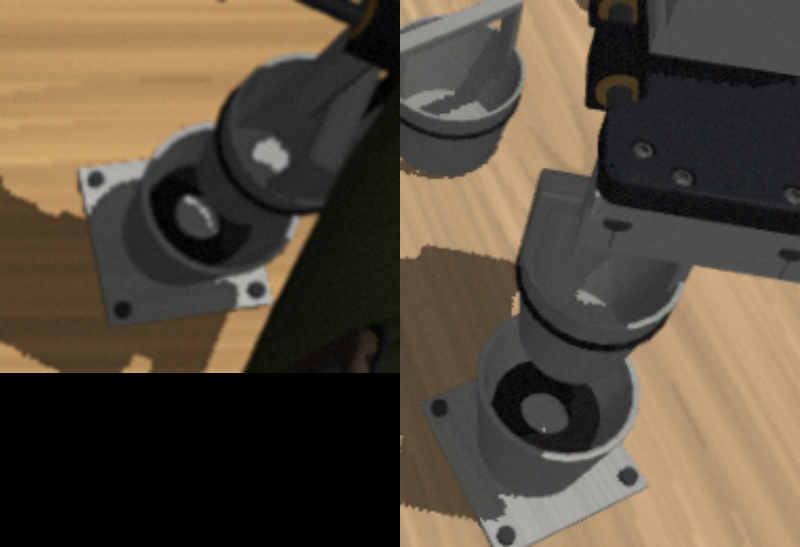

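Side crop: bead arc from about (518,275) through (600,348) to (690,285), pot held just above the cup, no tilt visible. Measure pot offset from the bead and bottom arcs.

```bash
python3 - <<'E'
from h import *
from scipy.optimize import least_squares
a=load('top1');b=load('side1')
def circ(c,pts,z,r0):
    P=np.array([plane(c,u,v,z)[:2] for u,v in pts])
    r=least_squares(lambda q:np.hypot(*(P-q).T)-r0,[.527,-.247]);return r.x.round(4),np.abs(r.fun).max().round(4)
S=lambda L:[(360+(p-400)/2.105,220+q/2.105) for p,q in L]
T=lambda L:[(410+p/2.667,130+q/2.667) for p,q in L]
print('bead side',circ(b,S([(518,275),(527,300),(540,318),(565,337),(600,348),(635,345),(665,325),(688,295)]),.191,.0345))
print('bottom side',circ(b,S([(520,362),(540,375),(575,382),(600,375)]),.136,.026))
print('bead top',circ(a,T([(216,150),(222,175),(245,202),(275,214),(300,214)]),.191,.0345))
E
```

```text
bead side (array([ 0.5286, -0.2465]), np.float64(0.0049))
bottom side (array([ 0.5225, -0.2427]), np.float64(0.0008))
bead top (array([ 0.5247, -0.2433]), np.float64(0.001))
```

```bash
python3 -m pendant '[[[0.1,-0.15,-1],0],[[0,0,-1.5],0],[[0,0,-1.5],0],[[0,0,-1],0],[[0,0,-1],0],[[0,0,-0.7],0],[[0,0,-0.4],0],[[0,0,0],0],[[0,0,0],0],[[0,0,0],0]]';python3 - <<'E'
from h import *
b=snap('side','side2');w=snap('wrist','w3');a=snap('top','top2')
A=cv2.resize(a['color'][150:270,420:540],(400,400));
B=cv2.resize(b['color'][290:470,370:490],(400,600))
cv2.imwrite('pics/crop4.png',np.hstack([cv2.copyMakeBorder(A,0,200,0,0,cv2.BORDER_CONSTANT),B])[:,:,::-1])
E
```

```text
time_s: 6.97
ee_pos: [0.5282, -0.2481, 0.1621]
eef_rot: [-3.142, 0.001, 2.669]
force: [-0.6, 0.2, -2.8]
grip_width: 0.0136
grip_force: 30.0
```

View pics/crop4.png

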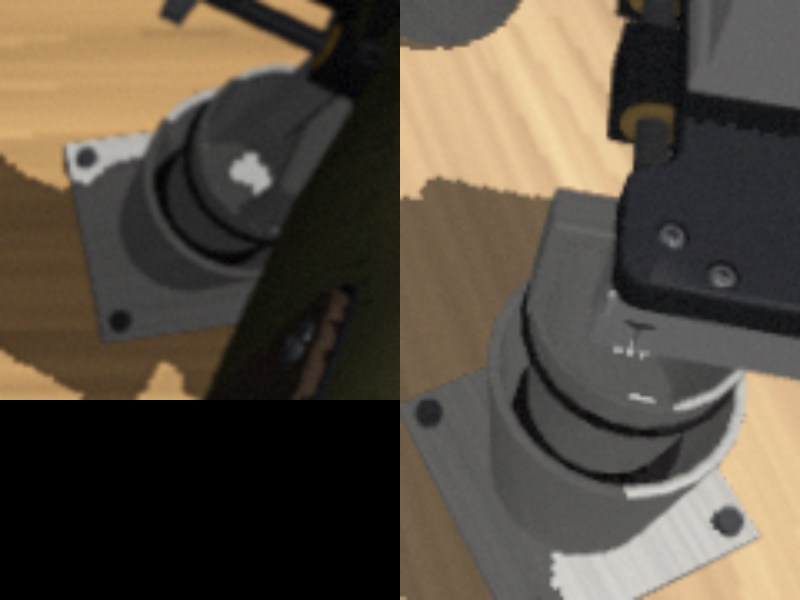

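View pics/w3.png

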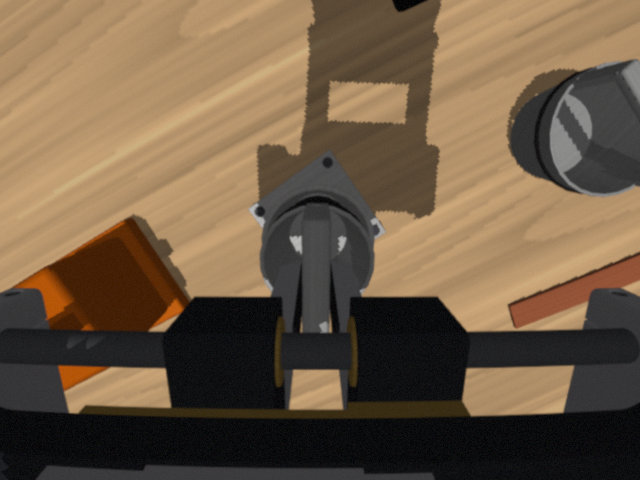

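Side crop: the bead arc (524,300)-(640,433)-(735,395) sits inside and above the cup's rim arc (488,345)-(640,493)-(745,390). In the wrist view the pot (mouth about (318,240)) is inside the cup rim (centre about (318,250)). Compare the two centres in the same views.

```bash
python3 - <<'E'
from h import *
from scipy.optimize import least_squares
a=load('top2');b=load('side2');w=load('w3')
def circ(c,pts,z,r0):
    P=np.array([plane(c,u,v,z)[:2] for u,v in pts])
    r=least_squares(lambda q:np.hypot(*(P-q).T)-r0,[.527,-.247]);return r.x.round(4),np.abs(r.fun).max().round(4)
S=lambda L:[(370+(p-400)*.3,290+q*.3) for p,q in L]
T=lambda L:[(420+p*.3,150+q*.3) for p,q in L]
zb=.1621-.0975+.055
print('side bead',circ(b,S([(524,300),(530,335),(558,390),(600,421),(640,434),(690,427),(735,397)]),zb,.0345),'cup',circ(b,S([(488,345),(500,390),(530,440),(580,477),(640,496),(690,480),(725,445),(745,390)]),.09,.0435))
print('top bead',circ(a,T([(184,160),(198,202),(230,232),(265,244)]),zb,.0345),'cup',circ(a,T([(145,190),(160,232),(200,262),(240,272),(175,110),(200,88)]),.09,.0435))
print('wrist cup',circ(w,[(261,250),(268,222),(290,198),(374,250),(366,220),(345,198)],.09,.0435), 'pot rim', circ(w,[(268,222),(283,206),(355,210),(365,224)],zb+.02,.036))
E
```

```text
side bead (array([ 0.5285, -0.2478]), np.float64(0.0017)) cup (array([ 0.5297, -0.2448]), np.float64(0.0021))
top bead (array([ 0.5265, -0.2469]), np.float64(0.0002)) cup (array([ 0.5284, -0.2473]), np.float64(0.0019))
wrist cup (array([ 0.5328, -0.2494]), np.float64(0.0008)) pot rim (array([ 0.5231, -0.2458]), np.float64(0.0006))
```

```bash
python3 -m pendant '[[[0.15,0.05,0],0],[[0,0,-0.2],0],[[0,0,-0.2],0],[[0,0,-0.2],0],[[0,0,-0.2],0],[[0,0,-0.1],0],[[0,0,-0.1],0],[[0,0,-0.1],0],[[0,0,0],0],[[0,0,0],0],[[0,0,0],0]]'; python3 -m pendant '[[[0,0,-0.1],0],[[0,0,-0.1],0],[[0,0,-0.1],0],[[0,0,-0.1],0],[[0,0,-0.1],0],[[0,0,0],0],[[0,0,0],0],[[0,0,0],0]]'
```

```text
time_s: 8.03
ee_pos: [0.5296, -0.2475, 0.1508]
eef_rot: [3.142, 0.001, 2.669]
force: [-0.4, 0.1, 2.7]
grip_width: 0.0136
grip_force: 30.0
time_s: 8.7
ee_pos: [0.5297, -0.2475, 0.1459]
eef_rot: [3.142, 0.001, 2.669]
force: [0.4, 1.5, 5.4]
grip_width: 0.0139
grip_force: 30.0
```

```bash
python3 -m pendant '[[[0,0,-0.1],0],[[0,0,-0.1],0],[[0,0,-0.1],0],[[0,0,-0.1],0],[[0,0,-0.1],0],[[0,0,-0.1],0],[[0,0,-0.1],0],[[0,0,-0.1],0],[[0,0,-0.1],0],[[0,0,-0.1],0],[[0,0,0],0],[[0,0,0],0],[[0,0,0],0]]';python3 - <<'E'
from h import *
b=snap('side','side3')
B=cv2.resize(b['color'][310:470,370:490],(600,600*4//3))[:600]
cv2.imwrite('pics/crop5.png',B[:,:,::-1])
E
```

```text
time_s: 9.78
ee_pos: [0.5296, -0.2475, 0.1357]
eef_rot: [3.142, 0.001, 2.669]
force: [0.6, 1.7, 4.1]
grip_width: 0.0136
grip_force: 30.0
```

View pics/crop5.png

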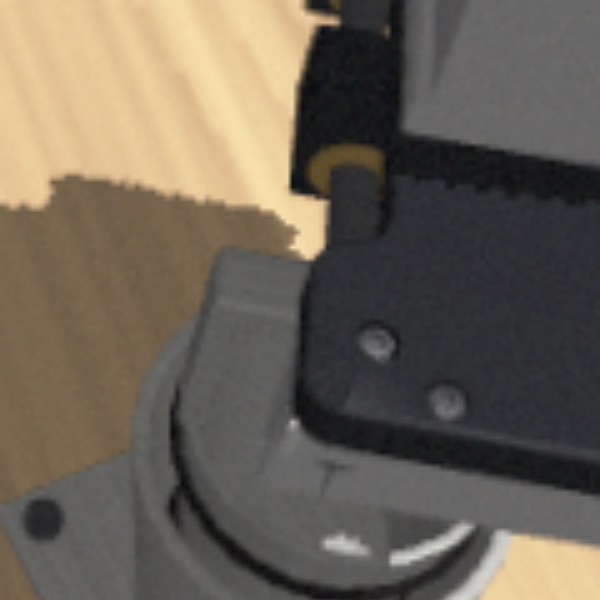

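The bead is still 3 mm or so above the cup's rim with an even gap, as the kinematics say. Push 3 mm more, release, and rise.

```bash
python3 -m pendant '[[[0,0,-0.1],0],[[0,0,-0.1],0],[[0,0,-0.1],0],[[0,0,0],0],[[0,0,0],0],[[0,0,0],0],[[0,0,0],0]]'; python3 -m pendant '[[[0,0,0],0],[[0,0,0],0],[[0,0,0],0],[[0,0,0],0],[[0,0,0],0],[[0,0,0],0]]' 0.6; python3 -m pendant '[[[0,0,1],0],[[0,0,2],0],[[0,0,3],0],[[0,0,3],0],[[0,0,3],0],[[0,0,2],0],[[-2,-4,0],0],[[-2,-4,0],0],[[-2,-4,0],0],[[-2,-4,0],0],[[-2,-2,0],0],[[0,0,0],0],[[0,0,0],0],[[0,0,0],0]]';python3 - <<'E'
from h import *
b=snap('side','side4');a=snap('top','top4')
B=cv2.resize(b['color'][340:480,370:490],(400,467));A=cv2.resize(a['color'][140:260,430:550],(400,400))
cv2.imwrite('pics/crop6.png',np.hstack([cv2.copyMakeBorder(A,0,67,0,0,cv2.BORDER_CONSTANT),B])[:,:,::-1])
E
```

```text
time_s: 10.42
ee_pos: [0.5295, -0.2475, 0.1326]
eef_rot: [-3.142, 0.0, 2.669]
force: [0.4, 1.9, 4.9]
grip_width: 0.0141
grip_force: 30.0
time_s: 10.92
ee_pos: [0.5294, -0.2474, 0.1323]
eef_rot: [-3.142, -0.0, 2.669]
force: [0.2, 0.1, -0.1]
grip_width: 0.05
grip_force: 0.0
time_s: 12.08
ee_pos: [0.4352, -0.4161, 0.273]
eef_rot: [3.142, 0.0, 2.669]
force: [1.2, 0.2, -0.5]
grip_width: 0.0563
grip_force: 0.0
```

View pics/crop6.png

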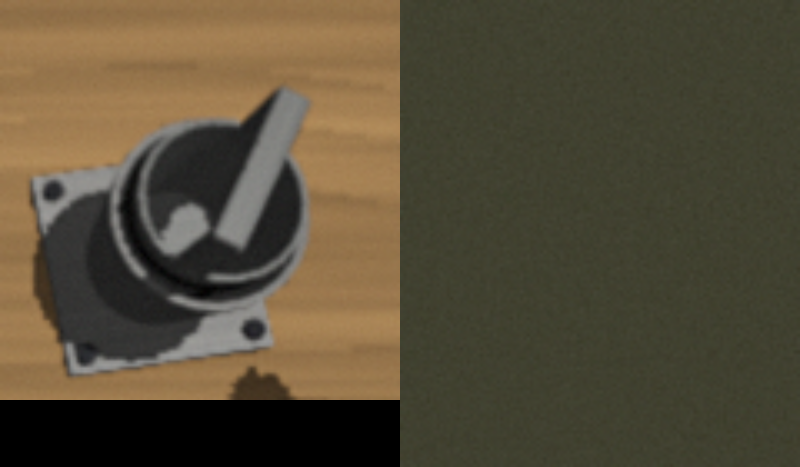

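The top crop shows the pot upright and centred in the cup, bead just inside the rim (bar about (262,168)). The arm hides the side view, so I'll move it away and check the height numerically.

```bash
python3 -m pendant '[[[-4,-2,0],0],[[-4,-2,0],0],[[-4,-2,0],0],[[-4,-2,0],0],[[-4,-1,0],0],[[0,0,0],0],[[0,0,0],0]]';python3 - <<'E'
from h import *
b=snap('side','side5');a=snap('top','top5')
def blob(c,f):
    im=c['color'];h=cv2.cvtColor(im,cv2.COLOR_RGB2HSV);m=(h[:,:,1]<60).astype(np.uint8)
    u,v=proj(c,[.528,-.247,.09]).astype(int)
    n,l,s,_=cv2.connectedComponentsWithStats(m)
    i=np.bincount(l[v-30:v+30,u-30:u+30][m[v-30:v+30,u-30:u+30]>0]).argmax()
    k=max(cv2.findContours((l==i).astype(np.uint8),0,cv2.CHAIN_APPROX_NONE)[0],key=cv2.contourArea)[:,0]
    print(f,s[i]); return k
ka=blob(a,'top');kb=blob(b,'side')
for f,k in(('top',ka),('side',kb)):
    print(f,'topmost',k[k[:,1]==k[:,1].min()].tolist(),'bar ends x',cv2.approxPolyDP(k[:,None],2,True)[:,0].tolist())
y=-.4725;e=np.array([np.cos(y),np.sin(y),0]);n=np.array([-e[1],e[0],0])
for z in (.150,.155,.160):
    print(z,[[proj(c,np.array([.5285,-.2475,z])+s*.034*e+t*.007*n).round(1).tolist() for s,t in((1,1),(1,-1),(-1,1),(-1,-1))] for c in (a,b)])
# side image column profile through the cup for a bead/rim check
print(proj(b,[.528,-.247,.09]))
E
```

```text
time_s: 12.77
ee_pos: [0.2451, -0.5011, 0.2729]
eef_rot: [-3.141, 0.0, 2.667]
force: [1.1, 1.2, -0.1]
grip_width: 0.0567
grip_force: 0.0
top [ 439  166   84   87 4940]
side [ 369  360  113  120 8859]
top topmost [[514, 166], [515, 166]] bar ends x [[521, 169], [514, 166], [503, 177], [481, 177], [465, 190], [439, 194], [451, 252], [511, 243], [508, 230], [516, 223], [522, 210], [522, 199], [516, 186]]
side topmost [[413, 360], [419, 360], [418, 360], [417, 360], [416, 360], [415, 360], [414, 360]] bar ends x [[480, 372], [442, 363], [413, 360], [410, 371], [398, 386], [396, 399], [369, 411], [403, 479], [420, 479], [477, 451], [465, 429], [473, 413], [472, 398], [481, 382]]
0.15 [[[513.8, 166.7], [523.5, 171.3], [493.8, 210.8], [503.7, 215.5]], [[480.3, 374.6], [480.3, 387.1], [413.6, 362.5], [412.3, 374.6]]]
0.155 [[[515.2, 165.4], [525.0, 170.0], [495.1, 209.8], [505.1, 214.6]], [[481.6, 372.2], [481.6, 384.7], [414.3, 360.0], [413.1, 372.2]]]
0.16 [[[516.6, 164.0], [526.5, 168.7], [496.5, 208.8], [506.5, 213.6]], [[482.9, 369.8], [483.0, 382.3], [415.1, 357.5], [413.8, 369.7]]]
[434.99825957 400.57983328]
```

Both views put the bar's top at z ≈ 0.155 m, which is exactly bead-level. The pot is upright and centred, and the robot is clear.

```bash
python3 -c "
from station import ctrl
print(ctrl.hand_in())"
```

```text
the job is handed in; nothing more can be done
None
```

The narrower steel pot stands upright in the cup, pushed down until its bead is about level with the rim and then released; I left the wider pot alone, and the job is handed in.

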